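# Fit the fuel pump tappets and hold the rack lever at the fourth click

## Task

Drop the two steel tappets from the blue tray, one by one, into the two bores of the white fuel pump so that they sit fully down and are let go. Only then swing the pump's red-knobbed ratchet lever anticlockwise (seen from above) from its stop, exactly four clicks and never as far as the fifth, and finish while holding it there by its knob: the lever springs back if released. Leave the spanner, the screwdriver and the brass ring in the tray where they lie.

Things in the scene. Friction and masses are not known exactly. Their poses are not given: they have to be found in the camera images.
- pump: white block of a diesel fuel pump, fixed to the bench: 150 mm (its x) by 215 mm (its y, from -110 to +105) by 60 mm tall; origin at bench level, x and y along its sides, z up. The two bores lie at its +y end, the ratchet lever turns on its -y half.
- bore_a (a point): The first bore on the pump's flat top, ringed in blue: centre of its mouth, 60 mm above the bench. 22 mm in diameter with a 2 mm chamfer, 30 mm deep to a flat floor, so a seated tappet stands 30 mm proud. The two bores are 60 mm apart.
- bore_b (a point): The second bore on the pump's flat top, ringed in blue: centre of its mouth, 60 mm above the bench. 22 mm in diameter with a 2 mm chamfer, 30 mm deep to a flat floor, so a seated tappet stands 30 mm proud. The two bores are 60 mm apart.
- tappet_a: A bright steel tappet, an upright round pin 20 mm in diameter and 60 mm tall, 120 g give or take, standing loose in the blue parts tray (tray floor 3 mm above the bench, rim 12 mm). Origin at the centre of its underside, z up its axis. Both tappets are alike and either fits either bore.
- tappet_b: A second bright steel tappet, an upright round pin 20 mm in diameter and 60 mm tall, 120 g give or take, standing loose in the blue parts tray (tray floor 3 mm above the bench, rim 12 mm). Origin at the centre of its underside, z up its axis. Both tappets are alike and either fits either bore.
- lever (a joint): Angle of the ratchet lever, rad: 0 at its stop (start), growing anticlockwise from above, far stop 1.22. Click n is the pawl dropping into notch n at n x 0.175 rad (21 mm of knob travel); the fourth notch spans 0.61 to 0.79. The pawl does not lock, a spring always pushes back. Push at the knob: 9 N leaving a notch, falling steadily to 2.5 N, then jumping back to 9 N at the next click.
- lever_knob (a point): middle of the lever's red knob: an upright round post 22 mm in diameter and 52 mm tall, its foot 86 mm and its top 138 mm above the bench, this point 110 mm above it. The steel arm that carries it is 18 mm wide, lies below 86 mm and ends in a 26 mm round boss under the knob. The knob does not spin on the arm; it may turn between the fingers.
- lever_pivot (a point): point on the lever's upright axis, 110 mm above the bench, level with lever_knob, which circles it at 120 mm.
- lock_ring: brass ring 28 mm across, 5 mm thick, lying in the tray; origin at the centre of its underside. A bystander: leave it where it lies.
- spanner: steel spanner lying on the bench between the robot and the pump, under 15 mm thick; origin on its underside. A bystander: leave it where it lies.
- screwdriver: screwdriver with a red handle lying on the bench to the robot's left of the tray, under 40 mm thick; origin on its underside. A bystander: leave it where it lies.
Mind the look-alikes: they are no part of the job. Leave any green look-alike of the tappet_b alone.

How it is judged (in metres and radians):
On the way, in this order (a step that is already met when the one before it is completed fails the run):
1. both tappets sit fully down in the two bores, let go, with the lever still at its stop ((horizontal distance between tappet_a and bore_a below 0.004 m or horizontal distance between tappet_a and bore_b below 0.004 m) and z of tappet_a in the frame of pump between 0.025 and 0.034 m and angle between each of tappet_a, tappet_b's own z axis and vertical below 0.1 rad and (horizontal distance between tappet_b and bore_a below 0.004 m or horizontal distance between tappet_b and bore_b below 0.004 m) and z of tappet_b in the frame of pump between 0.025 and 0.034 m and contact force between the fingers and tappet_a below 0.1 N and contact force between the fingers and tappet_b below 0.1 N and value of joint lever below 0.08 rad), for 0.2 s.
2. the lever is held still by its knob in the fourth notch (value of joint lever between 0.615 and 0.785 rad and velocity of joint lever between -0.1 and 0.1 rad/s and contact force between the fingers and lever_c12 above 0.5 N), for 0.4 s.
At the end, for the whole second after the job is handed in: Both tappets are down in separate bores (within 4 mm of the bore's centre, foot within 4 mm of the floor, upright within 0.1 rad) and untouched, and the fingers hold the lever still by its knob (more than 0.5 N) in the fourth notch, between 0.615 and 0.785 rad (all of step 2 and (horizontal distance between tappet_a and bore_a below 0.004 m or horizontal distance between tappet_a and bore_b below 0.004 m) and z of tappet_a in the frame of pump between 0.025 and 0.034 m and angle between each of tappet_a, tappet_b's own z axis and vertical below 0.1 rad and (horizontal distance between tappet_b and bore_a below 0.004 m or horizontal distance between tappet_b and bore_b below 0.004 m) and z of tappet_b in the frame of pump between 0.025 and 0.034 m and contact force between the fingers and tappet_a below 0.1 N and contact force between the fingers and tappet_b below 0.1 N); the arm keeps its last pose, push and grip.
It fails at once if the lever reaches the fifth click (value of joint lever above 0.8 rad).
It fails at once if the lever goes past its first click before both tappets are down (value of joint lever above 0.2 rad and not (((horizontal distance between tappet_a and bore_a below 0.004 m or horizontal distance between tappet_a and bore_b below 0.004 m) and z of tappet_a in the frame of pump between 0.025 and 0.034 m and angle between tappet_a's own z axis and vertical below 0.1 rad) and ((horizontal distance between tappet_b and bore_a below 0.004 m or horizontal distance between tappet_b and bore_b below 0.004 m) and z of tappet_b in the frame of pump between 0.025 and 0.034 m and angle between tappet_b's own z axis and vertical below 0.1 rad))).
It fails at once if the spanner, screwdriver or lock ring is pushed about (over 40 mm) (distance of any of lock_ring, spanner, screwdriver from where it was at the start of the episode above 0.04 m).
It also fails if it takes over 64 s, if anything falls off the work surface, if the arm or the gripper's body presses on something with over 40 N, if the wrist force passes 120 N, or if a joint passes its speed limit or range.

## Robot

A 6-joint arm with a two-finger parallel gripper is mounted at the origin on the work surface. World frame = base frame: x ahead of the robot, y to its left, z up, the work surface at z = 0. Lengths are in mm, angles in degrees, forces in N, time in s.
With the tool pointing down it reaches from about 350 to 850 mm from the base axis. Payload 8.1 kg.
Tool frame: the origin (TCP) lies on the centre line of the jaws, within the pads' length; the fingertips stand 19 mm ahead of it and the grasp point (between the pads) is the TCP; z points along the fingers, y is the line along which they close (so a half turn about z gives the same grasp; the last joint's range is limited). The gripper opens to 85 mm and grips with 20 to 120 N. Pads are 22 mm wide; open, the fingers measure 114 mm over their backs; the gripper's body (76 mm by 85 mm) begins 54 mm behind the grasp point. The pads swing forward as they close: fully open they stand 13 mm farther back than shut.
Start: joints at [60.481, 7.471, 85.268, -0, 87.261, -4.893], TCP at [249.993, 545.444, 250.292] pointing down, gripper open.
Joint ranges: [-169.43, 169.43], [-51.17, 129.36], [1.28, 143.12], [-76.62, 256.62], [0, 156.53], [-152.29, 152.29]. Speed limits (degrees/s): [136.94, 136.94, 159.86, 180, 180, 180].

## Interface

Orientations are given as a 3x3 rotation matrix whose columns are the frame's x, y, z axes.
In Python, from station import sense, vision, job gives the robot as it stands.
- The arm moves only by the tool carry_out, never from a script. Its argument "series" is a list of rows, each a list of 7 numbers: the closure, from 0 (fully open) to 1 (shut), then the shift along the tool's x, y, z in units of 25 mm (1.0 is 25 mm), then the turn, a rotation vector about the tool's x, y, z in units of 6 degrees (1.0 is 6 degrees). In form: [[hand, dx, dy, dz, wx, wy, wz], ...]. A call has 1 to 5 rows; each row shifts and turns the commanded pose from where the row before left it, along the tool's axes as they then stand; what a row does not reach is not made up. A row lasts 1/12 s, in which the tool goes at most 41.7 mm and 7.16 degrees, less where a joint would pass 70% of its speed; a pose out of reach is approached as far as the arm can. A call is refused whole if a number of a shift passes 1 or a number of a turn 1, either way. A call with a gripper value outside its range is refused whole. The fingers move at their own pace and stop on an object; "squeeze" is the grip in N (left out, the last holds). Time passes only in rows, so rows that do not move let the fingers close. It gives the time, the measured TCP pose, the force, the opening and the grip force at its end, in the units of the state.
- sense(): the state, without advancing time (a new reading comes with each control period).
- vision.get_image(name): name is "scene" or "top" or "wrist"; returns (picture, depth): 480x640x3 uint8, blue, green, red; 480x640 float32, mm along the optical axis (not along the pixel's ray), 0 where there is no reading.
- vision.calibration(name): a dict with "camera_matrix" (3x3 intrinsics, pixels), "k1" (the pictures are not rectified: a ray, as slopes to the right and down, at radius r is drawn at 1 + k1 r^2 times it, then the intrinsics apply), "R" (3x3) and "t" (3): a world point X has camera coordinates R X + t; the wrist camera has in their place "T_tool_cam" (4x4, takes a point from camera to tool coordinates, whose origin is the TCP and whose axes are the flange's). Camera axes: x right, y down, z forward; pixel columns grow to the right and rows downward; lengths in mm; the calibration is good to about 2 mm. A picture is of the moment at which its call begins: read the wrist's pose just before it. calibration takes no time and is no camera call.
- job.job_done(): hands the job in; it is judged then, once.
The state is a dict: "time_s": time; "q": joint angles; "joint_vel": joint speeds; "joint_torque": joint torques, N m; "tcp_pos": TCP position; "tcp_rot": TCP orientation; "wrist_force": force on the tool from outside, world axes, zero at the start; "torque": the same for the moment, N m; "grip_width": opening from 0.0 (shut) to 1.0 (fully open); "finger_force": force on a finger pad.
Only numpy, scipy, OpenCV 4.12 (cv2) and the standard library are available. Lean on these libraries where they do the work, as an engineer would, in place of code of your own. Each camera call takes 0.05 s, during which the arm holds its last target. There are 200 camera calls.

## Working session

There is one attempt and no reset: what is moved stays moved. The work goes in short steps, Python scripts to look and compute and a tool call to move; the robot and the scene stay as the last step left them, time stands still between calls to the robot, and variables do not carry over. Pictures are saved under pics/ and viewed, at most 10 in all, crops included, and the job is handed in when it is done.

Besides the shell and the picture viewer there is one more tool, called after "Call:" in YAML: its name, and indented under it one key for each argument. carry_out: Moves the arm, as the interface text tells. Its arguments: {"type":"object","properties":{"series":{"type":"array"},"squeeze":{"type":"number"}},"required":["series"]}

```bash
mkdir -p pics; cat > h.py <<'E'
import numpy as np, cv2
from station import sense, vision, job
def ray(name,u,v,st=None):
    c=vision.calibration(name);K=np.array(c["camera_matrix"]);k=c["k1"]
    d=np.array([(u-K[0,2])/K[0,0],(v-K[1,2])/K[1,1]]);s=d.copy()
    for _ in range(20): s=d/(1+k*(s@s))
    r=np.array([s[0],s[1],1.])
    if name=="wrist":
        T=np.array(c["T_tool_cam"]);R=np.array(st["tcp_rot"]);p=np.array(st["tcp_pos"])
        return R@T[:3,3]+p, R@T[:3,:3]@r
    R=np.array(c["R"]);return -R.T@np.array(c["t"]),R.T@r
def onz(name,u,v,z,st=None):
    o,d=ray(name,u,v,st);return o+d*(z-o[2])/d[2]
E
python3 - <<'E'
from h import *
for n in("top","scene"):
    p,d=vision.get_image(n);cv2.imwrite(f"pics/{n}0.png",p);np.save(n+"_d.npy",d)
s=sense();print({k:np.round(v,3).tolist() for k,v in s.items()})
E
```

```text
{'time_s': 0.1, 'q': [60.481, 7.509, 85.323, 0.0, 87.26, -4.893], 'joint_vel': [-0.021, -0.014, -0.215, -0.012, 0.047, 0.021], 'joint_torque': [0.001, -57.095, -50.194, -0.0, 0.008, 0.0], 'tcp_pos': [249.771, 545.041, 249.364], 'tcp_rot': [[-0.909, 0.417, -0.001], [0.417, 0.909, -0.001], [0.0, -0.002, -1.0]], 'wrist_force': [-0.204, -0.662, -0.525], 'torque': [0.025, -0.0, 0.021], 'finger_force': 0.0, 'grip_width': 1.001}
```

View pics/top0.png

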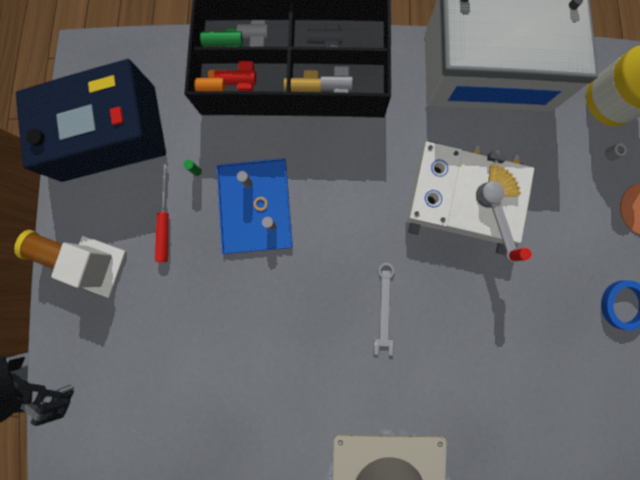

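View pics/scene0.png

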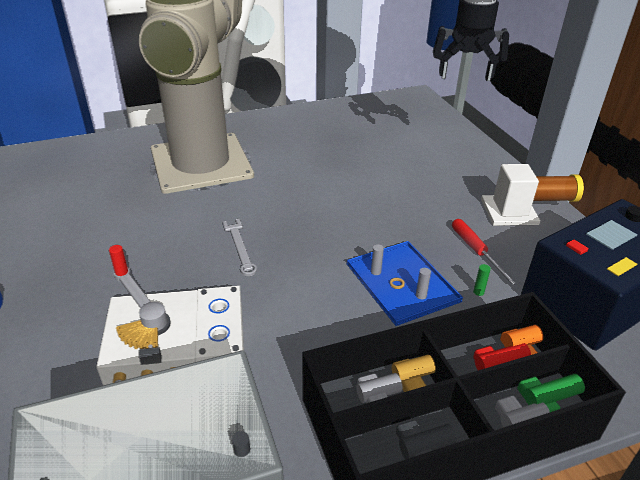

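The top view shows the tappets at about (243,177) and (268,222), with the ring at (260,204). The bores are at (439,168) and (433,199), the pivot boss at (490,193) and the red knob at (520,255). The green look-alike is at (191,167), outside the tray. The scene view agrees.

```bash
python3 - <<'E'
from h import *
im=cv2.imread("pics/top0.png");D=np.load("top_d.npy")
hsv=cv2.cvtColor(im,cv2.COLOR_BGR2HSV);H,S,V=cv2.split(hsv)
def blobs(m,x0,x1,y0,y1,a=15):
    z=np.zeros_like(m,np.uint8);z[y0:y1,x0:x1]=m[y0:y1,x0:x1]
    n,l,s,c=cv2.connectedComponentsWithStats(z);return [(s[i].tolist(),c[i]) for i in range(1,n) if s[i][4]>=a],l
print("tappet")
b,l=blobs((S<90)&(V>60),225,285,165,245)
for s,c in b:
    # top pixels by depth
    x,y,w,h,_=s; pts=[]
    for v in range(y-1,y+h+1):
        for u in range(x-1,x+w+1):
            o,d=ray("top",u,v)
            if D[v,u]>0:
                P=o+d*D[v,u]
                if P[2]>57:pts.append(P)
    print(s,c,np.round(np.mean(pts,0),1) if pts else 0,len(pts))
print("ring")
b,l=blobs((H>95)&(H<130)&(S>70),415,455,150,215)
for s,c in b: print(s,c,np.round(onz("top",s[0]+(s[2]-1)/2,s[1]+(s[3]-1)/2,60),1))
print("red")
b,l=blobs(((H<6)|(H>174))&(S>150),500,540,235,275)
for s,c in b:
    x,y,w,h,_=s;pts=[]
    for v in range(y,y+h):
        for u in range(x,x+w):
            o,d=ray("top",u,v)
            P=o+d*D[v,u]
            if D[v,u]>0 and P[2]>132: pts.append(P)
    print(s,c,np.round(np.mean(pts,0),1),len(pts))
for u,v in((490,193),(493,190),(488,197)):
    o,d=ray("top",u,v);print(np.round(o+d*D[v,u],1))
print(np.round(ray("top",320,240)[0]))
print("brass ring",onz("top",260,204,8))
E
```

```text
tappet
[237, 171, 15, 16, 127] [243.1023622  177.61417323] [596.  293.2  63. ] 97
[253, 197, 15, 14, 35] [259.82857143 202.17142857] 0 0
[256, 199, 10, 10, 25] [260.44 203.84] 0 0
[262, 217, 13, 13, 113] [267.81415929 222.7079646 ] [509.8 241.9  63. ] 94
ring
[431, 159, 17, 17, 50] [437.62 165.7 ] [621.7 -77.6  60. ]
[425, 190, 16, 18, 42] [429.92857143 199.57142857] [561.2 -65.   60. ]
red
[510, 248, 21, 12, 209] [520.45454545 254.08133971] [ 457.  -205.7  137.1] 130
[ 567.8 -162.3   94.3]
[ 573.2 -167.5   95.3]
[ 560.4 -158.6   93.9]
[410. 119. 886.]
brass ring [552.10249709 265.80533348   8.        ]
```

Call:
carry_out:
  series:
    - [0, 0, 0, 0, 0, 0, -0.71]
    - [0, 0, 0, 0, 0, 0, -0.71]
    - [0, 0, 0, 0, 0, 0, -0.71]
    - [0, -0.9, -0.7, 0.1, 0, 0, 0]
    - [0, -0.9, -0.7, 0.1, 0, 0, 0]
  squeeze: 30

```text
time_s: 0.52
tcp_pos: [286.2, 502.0, 244.7]
tcp_rot: [[-0.979, 0.202, -0.001], [0.202, 0.979, -0.0], [0.0, -0.001, -1.0]]
wrist_force: [-0.4, -0.3, -0.3]
grip_width: 1.002
finger_force: 0.0
```

Call:
carry_out:
  series:
    - [0, -0.9, -0.7, 0.1, 0, 0, 0]
    - [0, -0.9, -0.7, 0.1, 0, 0, 0]
    - [0, -0.9, -0.7, 0.1, 0, 0, 0]
    - [0, -0.9, -0.7, 0.1, 0, 0, 0]
    - [0, -0.9, -0.7, 0.1, 0, 0, 0]

```text
time_s: 0.93
tcp_pos: [379.4, 391.9, 232.2]
tcp_rot: [[-0.979, 0.205, -0.001], [0.205, 0.979, -0.001], [0.001, -0.001, -1.0]]
wrist_force: [0.2, -0.3, 0.1]
grip_width: 1.002
finger_force: 0.0
```

Call:
carry_out:
  series:
    - [0, -0.9, -0.7, 0.1, 0, 0, 0]
    - [0, -0.9, -0.7, 0.1, 0, 0, 0]
    - [0, -0.9, -0.7, 0.1, 0, 0, 0]
    - [0, -0.9, -0.7, 0.1, 0, 0, 0]
    - [0, -0.9, -0.7, 0.1, 0, 0, 0]

```text
time_s: 1.35
tcp_pos: [471.6, 283.2, 219.8]
tcp_rot: [[-0.979, 0.205, -0.001], [0.205, 0.979, -0.0], [0.001, -0.0, -1.0]]
wrist_force: [0.6, 0.7, 0.1]
grip_width: 1.001
finger_force: 0.0
```

Call:
carry_out:
  series:
    - [0, -0.9, -0.7, 0.1, 0, 0, 0]
    - [0, -0.9, -0.7, 0.1, 0, 0, 0]
    - [0, 0, 0, 0, 0, 0, 0]
    - [0, 0, 0, 0, 0, 0, 0]

```text
time_s: 1.68
tcp_pos: [508.3, 239.7, 214.5]
tcp_rot: [[-0.978, 0.208, -0.001], [0.208, 0.978, -0.0], [0.001, -0.001, -1.0]]
wrist_force: [0.2, -0.1, 0.4]
grip_width: 0.998
finger_force: 0.0
```

```bash
python3 - <<'E'
from h import *
s=sense();p,d=vision.get_image("wrist");cv2.imwrite("pics/w1.png",p);np.save("w1_d.npy",d)
import json;json.dump({k:np.array(s[k]).tolist() for k in("tcp_pos","tcp_rot")},open("w1.json","w"))
print(np.round(s["tcp_pos"],1),np.round(s["tcp_rot"],3),np.round(s["q"],1),s["time_s"])
E
```

```text
[508.3 239.7 214.5] [[-0.978  0.208 -0.001]
 [ 0.208  0.978 -0.   ]
 [ 0.001 -0.001 -1.   ]] [ 20.    2.8  94.    0.   83.3 -58. ] 1.6833
```

View pics/w1.png

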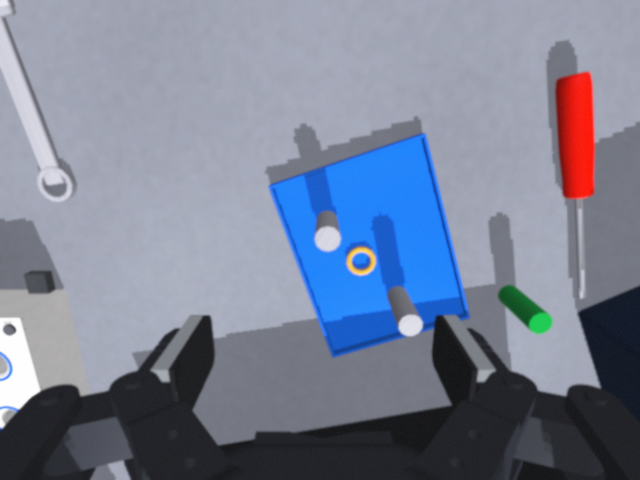

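```bash
cat >> h.py <<'E'
def top(name,st,D,box,zlo,zhi,zt):
    "centre of the flat top (height zt) inside pixel box, by depth band"
    x0,x1,y0,y1=box;m=np.zeros(D.shape,np.uint8)
    for v in range(y0,y1):
        for u in range(x0,x1):
            if D[v,u]>0:
                o,d=ray(name,u,v,st);z=(o+d*D[v,u])[2]
                m[v,u]=zlo<z<zhi
    c=max(cv2.findContours(m,0,1)[0],key=cv2.contourArea);(u,v),r=cv2.minEnclosingCircle(c)
    e=cv2.fitEllipse(c)
    return np.round(onz(name,*e[0],zt,st),1),np.round(e,1).tolist() if 0 else e[1],e[0]
E
python3 - <<'E'
from h import *
import json
s=json.load(open("w1.json"));D=np.load("w1_d.npy")
for b in((305,350,205,260),(380,430,280,345)): print(top("wrist",s,D,b,59,67,63))
E
```

```text
(array([509.5, 240.9,  63. ]), (24.849281311035156, 25.05039405822754), (326.6289978027344, 238.0147705078125))Traceback (most recent call last):
  File "<stdin>", line 4, in <module>
  File "h.py", line 20, in top
    o,d=ray(name,u,v,st);z=(o+d*D[v,u])[2]
        ~~~^^^^^^^^^^^^^
  File "h.py", line 4, in ray
    c=vision.calibration(name);K=np.array(c["camera_matrix"]);k=c["k1"]
ValueError: time passes only in moves, steps and waits
```

```bash
sed -i 's/^def ray/CAL={n:vision.calibration(n) for n in("top","scene","wrist")}\ndef ray/; s/c=vision.calibration(name);/c=CAL[name];/' h.py
python3 - <<'E'
from h import *
import json
s=json.load(open("w1.json"));D=np.load("w1_d.npy")
for b in((305,350,205,260),(380,430,280,345)): print(top("wrist",s,D,b,59,67,63))
E
```

```text
(array([509.5, 240.9,  63. ]), (24.849281311035156, 25.05039405822754), (326.6289978027344, 238.0147705078125))
(array([594.7, 291.9,  63. ]), (21.997255325317383, 23.64984703063965), (409.3995056152344, 324.3443603515625))
```

Call:
carry_out:
  series:
    - [0, -0.04, 0.06, 1, 0, 0, 0]
    - [0, 0, 0, 1, 0, 0, 0]
    - [0, 0, 0, 1, 0, 0, 0]
    - [0, 0, 0, 1, 0, 0, 0]
    - [0, 0, 0, 1, 0, 0, 0]

```text
time_s: 2.15
tcp_pos: [508.3, 243.6, 89.3]
tcp_rot: [[-0.979, 0.204, 0.0], [0.204, 0.979, 0.0], [0.0, 0.0, -1.0]]
wrist_force: [0.0, -0.6, -0.0]
grip_width: 1.004
finger_force: 0.0
```

Call:
carry_out:
  series:
    - [0, 0, 0, 1, 0, 0, 0]
    - [0, 0, 0, 0.33, 0, 0, 0]
    - [0, 0, 0, 0, 0, 0, 0]
    - [0, 0, 0, 0, 0, 0, 0]

```text
time_s: 2.48
tcp_pos: [508.9, 243.0, 57.5]
tcp_rot: [[-0.979, 0.204, -0.0], [0.204, 0.979, 0.0], [0.0, -0.0, -1.0]]
wrist_force: [1.1, -0.3, 0.4]
grip_width: 1.002
finger_force: 0.0
```

Call:
carry_out:
  series:
    - [1, 0, 0, 0, 0, 0, 0]
    - [1, 0, 0, 0, 0, 0, 0]
    - [1, 0, 0, 0, 0, 0, 0]
    - [1, 0, 0, 0, 0, 0, 0]
    - [1, 0, 0, 0, 0, 0, 0]
  squeeze: 40

```text
time_s: 2.9
tcp_pos: [509.8, 242.4, 57.8]
tcp_rot: [[-0.979, 0.205, 0.001], [0.206, 0.979, 0.0], [-0.001, 0.001, -1.0]]
wrist_force: [0.2, 0.4, 0.6]
grip_width: 0.3
finger_force: 0.0
```

Call:
carry_out:
  series:
    - [1, 0, 0, 0, 0, 0, 0]
    - [1, 0, 0, 0, 0, 0, 0]
    - [1, 0, 0, 0, 0, 0, 0]
    - [1, 0, 0, 0, 0, 0, 0]
    - [1, 0, 0, 0, 0, 0, 0]

```text
time_s: 3.32
tcp_pos: [509.8, 242.4, 57.7]
tcp_rot: [[-0.979, 0.205, 0.001], [0.205, 0.979, 0.0], [-0.001, 0.0, -1.0]]
wrist_force: [-0.4, -0.9, 6.0]
grip_width: 0.217
finger_force: 39.2
```

Call:
carry_out:
  series:
    - [1, 0, 0, -1, 0, 0, 0]
    - [1, 0, 0, -1, 0, 0, 0]
    - [1, 0, 0, -1, 0, 0, 0]
    - [1, 0, 0, -1, 0, 0, 0]
    - [1, 0, 0, -1, 0, 0, 0]

```text
time_s: 3.73
tcp_pos: [508.8, 242.0, 182.6]
tcp_rot: [[-0.979, 0.205, -0.001], [0.205, 0.979, -0.0], [0.001, -0.001, -1.0]]
wrist_force: [0.7, -0.1, -1.0]
grip_width: 0.222
finger_force: 39.2
```

Call:
carry_out:
  series:
    - [1, -0.45, -1, 0, 0, 0, 0]
    - [1, -0.45, -1, 0, 0, 0, 0]
    - [1, -0.45, -1, 0, 0, 0, 0]
    - [1, -0.45, -1, 0, 0, 0, 0]
    - [1, -0.45, -1, 0, 0, 0, 0]

```text
time_s: 4.15
tcp_pos: [538.4, 107.2, 181.6]
tcp_rot: [[-0.979, 0.205, -0.001], [0.205, 0.979, -0.0], [0.001, -0.0, -1.0]]
wrist_force: [0.5, -0.1, -0.3]
grip_width: 0.219
finger_force: 39.3
```

Call:
carry_out:
  series:
    - [1, -0.45, -1, 0, 0, 0, 0]
    - [1, -0.45, -1, 0, 0, 0, 0]
    - [1, -0.45, -1, 0, 0, 0, 0]
    - [1, -0.45, -1, 0, 0, 0, 0]
    - [1, -0.45, -1, 0, 0, 0, 0]

```text
time_s: 4.57
tcp_pos: [567.8, -26.8, 181.4]
tcp_rot: [[-0.979, 0.205, -0.001], [0.205, 0.979, 0.0], [0.001, -0.0, -1.0]]
wrist_force: [-0.4, 0.2, 0.1]
grip_width: 0.216
finger_force: 39.3
```

Call:
carry_out:
  series:
    - [1, 0, 0, 0, 0, 0, 0]
    - [1, 0, 0, 0, 0, 0, 0]
    - [1, 0, 0, 0, 0, 0, 0]

```text
time_s: 4.82
tcp_pos: [567.7, -25.3, 181.5]
tcp_rot: [[-0.979, 0.206, -0.001], [0.206, 0.979, 0.001], [0.001, 0.0, -1.0]]
wrist_force: [0.3, 0.2, -0.6]
grip_width: 0.219
finger_force: 39.4
```

```bash
python3 - <<'E'
from h import *
s=sense();p,d=vision.get_image("wrist");cv2.imwrite("pics/w2.png",p);np.save("w2_d.npy",d)
import json;json.dump({k:np.array(s[k]).tolist() for k in("tcp_pos","tcp_rot")},open("w2.json","w"))
print(np.round(s["tcp_pos"],1),np.round(s["tcp_rot"],3),np.round(s["q"],1),s["time_s"])
H,S,V=cv2.split(cv2.cvtColor(p,cv2.COLOR_BGR2HSV))
m=((H>95)&(H<130)&(S>110)&(V>90)).astype(np.uint8)
for c in cv2.findContours(m,cv2.RETR_EXTERNAL,1)[0]:
    if cv2.contourArea(c)>60:
        e=cv2.fitEllipse(cv2.convexHull(c));print(np.round(e[0],1),np.round(e[1],1),np.round(onz("wrist",*e[0],60,s),1))
E
```

```text
[567.7 -25.3 181.5] [[-0.979  0.206 -0.001]
 [ 0.206  0.979  0.001]
 [ 0.001  0.    -1.   ]] [ -7.7   5.1  95.1   0.   79.9 -85.9] 4.8167
[263.1 328.8] [35.1 38.3] [618.2 -81.4  60. ]
[262.9 252.4] [45.5 48.8] [561.6 -66.9  60. ]
[631.7 139.5] [ 84.7 252.9] [536.7 178.8  60. ]
```

View pics/w2.png

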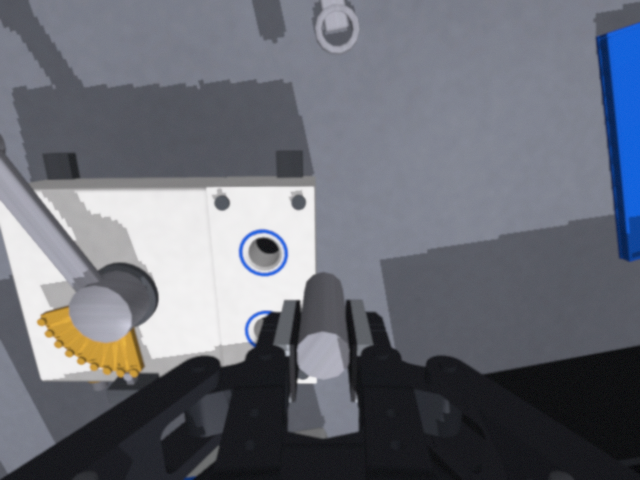

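The wrist view shows bore b at (263,252). Bore a, at (263,329), is partly hidden, and the held tappet is upright at (322,330). Next I move over bore b.

Call:
carry_out:
  series:
    - [1, -0.04, -0.8, 0, 0, 0, 0]
    - [1, -0.05, -0.84, 0, 0, 0, 0]
    - [1, 0, 0, 0.8, 0, 0, 0]
    - [1, 0, 0, 0.8, 0, 0, 0]
    - [1, 0, 0, 0.8, 0, 0, 0]

```text
time_s: 5.28
tcp_pos: [562.1, -65.2, 121.8]
tcp_rot: [[-0.979, 0.204, 0.001], [0.204, 0.979, -0.0], [-0.001, 0.0, -1.0]]
wrist_force: [-0.9, 0.1, -1.0]
grip_width: 0.217
finger_force: 39.5
```

Call:
carry_out:
  series:
    - [1, 0, 0, 0, 0, 0, 0]
    - [1, 0, 0, 0, 0, 0, 0]
    - [1, 0, 0, 0, 0, 0, 0]

```text
time_s: 5.53
tcp_pos: [562.3, -65.4, 123.1]
tcp_rot: [[-0.979, 0.204, 0.001], [0.204, 0.979, -0.0], [-0.001, 0.0, -1.0]]
wrist_force: [-0.2, -0.1, -0.3]
grip_width: 0.22
finger_force: 39.5
```

Call:
carry_out:
  series:
    - [1, 0.03, -0.02, 0.2, 0, 0, 0]
    - [1, 0, 0, 0.2, 0, 0, 0]
    - [1, 0, 0, 0.2, 0, 0, 0]
    - [1, 0, 0, 0, 0, 0, 0]

```text
time_s: 5.87
tcp_pos: [560.4, -66.3, 106.0]
tcp_rot: [[-0.979, 0.205, -0.001], [0.205, 0.979, 0.0], [0.001, -0.0, -1.0]]
wrist_force: [-1.2, 0.3, -1.6]
grip_width: 0.213
finger_force: 39.5
```

Call:
carry_out:
  series:
    - [1, 0, 0, 0.2, 0, 0, 0]
    - [1, 0, 0, 0.2, 0, 0, 0]
    - [1, 0, 0, 0, 0, 0, 0]

```text
time_s: 6.12
tcp_pos: [560.3, -66.3, 95.7]
tcp_rot: [[-0.979, 0.205, -0.002], [0.205, 0.979, 0.0], [0.002, 0.0, -1.0]]
wrist_force: [0.2, -0.4, -2.2]
grip_width: 0.217
finger_force: 39.5
```

Call:
carry_out:
  series:
    - [1, 0, 0, 0.16, 0, 0, 0]
    - [1, 0, 0, 0.16, 0, 0, 0]
    - [1, 0, 0, 0, 0, 0, 0]

```text
time_s: 6.37
tcp_pos: [560.5, -66.3, 88.0]
tcp_rot: [[-0.979, 0.205, -0.001], [0.205, 0.979, 0.0], [0.001, 0.0, -1.0]]
wrist_force: [0.2, -0.2, -1.5]
grip_width: 0.219
finger_force: 39.5
```

Call:
carry_out:
  series:
    - [0.5, 0, 0, 0, 0, 0, 0]
    - [0.5, 0, 0, 0, 0, 0, 0]
    - [0.5, 0, 0, 0, 0, 0, 0]
    - [0.5, 0, 0, 0, 0, 0, 0]
    - [0.5, 0, 0, 0, 0, 0, 0]

```text
time_s: 6.78
tcp_pos: [561.2, -66.5, 89.4]
tcp_rot: [[-0.979, 0.205, 0.001], [0.205, 0.979, -0.0], [-0.001, 0.0, -1.0]]
wrist_force: [0.1, -0.3, -0.5]
grip_width: 0.5
finger_force: 0.0
```

Call:
carry_out:
  series:
    - [0.5, 0, 0, -0.5, 0, 0, 0]
    - [0.5, 0, 0, -1, 0, 0, 0]
    - [0.5, 0, 0, -1, 0, 0, 0]
    - [0.5, 0, 0, -1, 0, 0, 0]
    - [0.5, 0, 0, -1, 0, 0, 0]

```text
time_s: 7.2
tcp_pos: [561.0, -66.4, 203.9]
tcp_rot: [[-0.979, 0.205, 0.001], [0.205, 0.979, -0.0], [-0.001, -0.0, -1.0]]
wrist_force: [0.3, 0.1, 0.1]
grip_width: 0.498
finger_force: 0.0
```

```bash
python3 - <<'E'
from h import *
s=sense();p,d=vision.get_image("wrist");cv2.imwrite("pics/w3.png",p)
H,S,V=cv2.split(cv2.cvtColor(p,cv2.COLOR_BGR2HSV))
m=((H>95)&(H<130)&(S>110)&(V>90)).astype(np.uint8)
for c in cv2.findContours(m,cv2.RETR_EXTERNAL,1)[0]:
    if cv2.contourArea(c)>60:
        e=cv2.fitEllipse(cv2.convexHull(c));print(np.round(e[0],1),np.round(e[1],1),np.round(onz("wrist",*e[0],60,s),1))
print(top("wrist",s,d,(300,360,190,300),84,97,90))
# lever boss dome: points 80..100 high
P=[]
for v in range(150,420,2):
    for u in range(0,250,2):
        if d[v,u]>0:
            o,r=ray("wrist",u,v,s);q=o+r*d[v,u]
            if 90<q[2]<100:P.append(q)
P=np.array(P);print(len(P),P.mean(0),P.min(0),P.max(0))
E
```

```text
[176.3 475.1] [15.9 47.3] [ 754.5 -246.2   60. ]
[323.7 240.9] [42.1 45.1] [562.1 -67.3  60. ]
[617.5 -32.3] [ 20.2 144.8] [428.2 144.2  60. ]
(array([559.9, -67.6,  90. ]), (28.96238136291504, 29.28819465637207), (322.7264404296875, 250.6600341796875))
628 [ 566.93213365 -170.68802742   93.52464037] [ 465.45263418 -210.67051828   90.20835254] [ 591.15836812 -151.16881532   99.74857063]
```

View pics/w3.png

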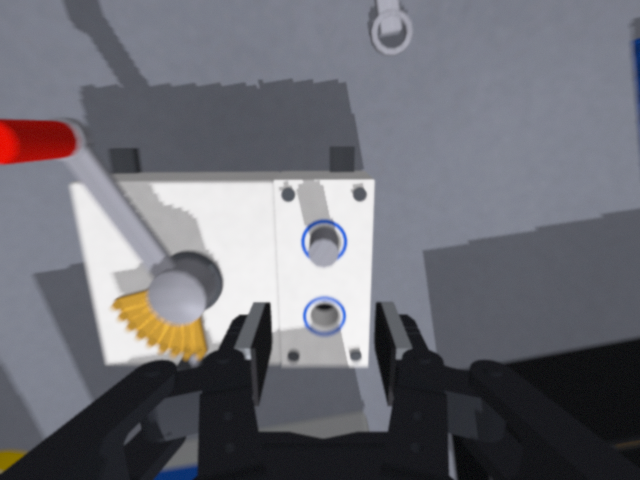

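Tappet one stands in bore b at (323,250), and bore a is clear at (324,315). Now for the second tappet.

Call:
carry_out:
  series:
    - [0, 0.1, 0.96, 0, 0, 0, 0]
    - [0, 0.1, 0.96, 0, 0, 0, 0]
    - [0, 0.1, 0.96, 0, 0, 0, 0]
    - [0, 0.1, 0.96, 0, 0, 0, 0]
    - [0, 0.1, 0.96, 0, 0, 0, 0]

```text
time_s: 7.67
tcp_pos: [573.6, 54.6, 202.7]
tcp_rot: [[-0.979, 0.206, 0.001], [0.206, 0.979, 0.0], [-0.001, 0.0, -1.0]]
wrist_force: [0.6, -0.8, -0.7]
grip_width: 0.997
finger_force: 0.0
```

Call:
carry_out:
  series:
    - [0, 0.11, 0.96, 0, 0, 0, 0]
    - [0, 0.11, 0.96, 0, 0, 0, 0]
    - [0, 0.11, 0.96, 0, 0, 0, 0]
    - [0, 0.11, 0.96, 0, 0, 0, 0]
    - [0, 0.11, 0.96, 0, 0, 0, 0]

```text
time_s: 8.08
tcp_pos: [584.7, 175.1, 202.7]
tcp_rot: [[-0.979, 0.205, 0.001], [0.205, 0.979, 0.0], [-0.001, 0.0, -1.0]]
wrist_force: [0.7, 0.1, -0.4]
grip_width: 0.998
finger_force: 0.0
```

Call:
carry_out:
  series:
    - [0, 0.11, 0.95, 0, 0, 0, 0]
    - [0, 0.11, 0.95, 0, 0, 0, 0]
    - [0, 0.11, 0.95, 0, 0, 0, 0]
    - [0, 0.11, 0.95, 0, 0, 0, 0]
    - [0, 0.11, 0.95, 0, 0, 0, 0]

```text
time_s: 8.5
tcp_pos: [595.6, 294.2, 202.6]
tcp_rot: [[-0.979, 0.205, 0.001], [0.205, 0.979, 0.0], [-0.001, 0.0, -1.0]]
wrist_force: [-0.2, 0.1, 0.3]
grip_width: 0.996
finger_force: 0.0
```

Call:
carry_out:
  series:
    - [0, 0, 0, 1, 0, 0, 0]
    - [0, 0, 0, 1, 0, 0, 0]
    - [0, 0, 0, 1, 0, 0, 0]
    - [0, 0, 0, 0, 0, 0, 0]
    - [0, 0, 0, 0, 0, 0, 0]

```text
time_s: 8.92
tcp_pos: [594.3, 292.5, 125.5]
tcp_rot: [[-0.979, 0.205, -0.003], [0.205, 0.979, -0.001], [0.003, -0.002, -1.0]]
wrist_force: [-0.1, -0.3, -0.7]
grip_width: 0.999
finger_force: 0.0
```

Call:
carry_out:
  series:
    - [0, -0.04, 0.02, 0.9, 0, 0, 0]
    - [0, 0, 0, 0.9, 0, 0, 0]
    - [0, 0, 0, 0.9, 0, 0, 0]
    - [0, 0, 0, 0, 0, 0, 0]
    - [0, 0, 0, 0, 0, 0, 0]

```text
time_s: 9.33
tcp_pos: [596.7, 293.1, 60.2]
tcp_rot: [[-0.979, 0.206, -0.0], [0.206, 0.979, -0.0], [0.0, -0.0, -1.0]]
wrist_force: [-0.3, 0.0, 0.5]
grip_width: 1.001
finger_force: 0.0
```

Call:
carry_out:
  series:
    - [1, 0, 0, 0, 0, 0, 0]
    - [1, 0, 0, 0, 0, 0, 0]
    - [1, 0, 0, 0, 0, 0, 0]
    - [1, 0, 0, 0, 0, 0, 0]
    - [1, 0, 0, 0, 0, 0, 0]

```text
time_s: 9.75
tcp_pos: [597.1, 293.4, 60.1]
tcp_rot: [[-0.979, 0.205, 0.001], [0.205, 0.979, 0.0], [-0.001, 0.001, -1.0]]
wrist_force: [-0.4, 0.5, -0.5]
grip_width: 0.302
finger_force: 0.0
```

Call:
carry_out:
  series:
    - [1, 0, 0, 0, 0, 0, 0]
    - [1, 0, 0, 0, 0, 0, 0]
    - [1, 0, 0, 0, 0, 0, 0]
    - [1, 0, 0, 0, 0, 0, 0]
    - [1, 0, 0, 0, 0, 0, 0]

```text
time_s: 10.17
tcp_pos: [597.1, 293.4, 60.0]
tcp_rot: [[-0.979, 0.205, 0.001], [0.205, 0.979, 0.0], [-0.001, 0.001, -1.0]]
wrist_force: [-1.0, -0.5, 5.5]
grip_width: 0.22
finger_force: 39.3
```

Call:
carry_out:
  series:
    - [1, 0, 0, -1, 0, 0, 0]
    - [1, 0, 0, -1, 0, 0, 0]
    - [1, 0, 0, -1, 0, 0, 0]
    - [1, 0, 0, -1, 0, 0, 0]
    - [1, 0, 0, -1, 0, 0, 0]

```text
time_s: 10.58
tcp_pos: [596.0, 293.0, 184.4]
tcp_rot: [[-0.979, 0.205, -0.001], [0.205, 0.979, -0.001], [0.001, -0.001, -1.0]]
wrist_force: [-0.6, -0.2, -1.8]
grip_width: 0.216
finger_force: 39.2
```

Call:
carry_out:
  series:
    - [1, -0.26, -0.96, 0, 0, 0, 0]
    - [1, -0.26, -0.96, 0, 0, 0, 0]
    - [1, -0.26, -0.96, 0, 0, 0, 0]
    - [1, -0.26, -0.96, 0, 0, 0, 0]
    - [1, -0.26, -0.96, 0, 0, 0, 0]

```text
time_s: 11.0
tcp_pos: [603.3, 167.9, 183.4]
tcp_rot: [[-0.979, 0.205, -0.001], [0.205, 0.979, -0.0], [0.001, -0.0, -1.0]]
wrist_force: [0.8, 0.0, -1.1]
grip_width: 0.216
finger_force: 39.3
```

Call:
carry_out:
  series:
    - [1, -0.27, -0.96, 0, 0, 0, 0]
    - [1, -0.27, -0.96, 0, 0, 0, 0]
    - [1, -0.27, -0.96, 0, 0, 0, 0]
    - [1, -0.27, -0.96, 0, 0, 0, 0]
    - [1, -0.27, -0.96, 0, 0, 0, 0]

```text
time_s: 11.42
tcp_pos: [611.7, 43.5, 183.4]
tcp_rot: [[-0.979, 0.205, -0.001], [0.205, 0.979, 0.0], [0.001, -0.0, -1.0]]
wrist_force: [1.2, -0.2, -1.4]
grip_width: 0.22
finger_force: 39.3
```

Call:
carry_out:
  series:
    - [1, -0.27, -0.95, 0, 0, 0, 0]
    - [1, -0.27, -0.95, 0, 0, 0, 0]
    - [1, -0.27, -0.95, 0, 0, 0, 0]
    - [1, -0.27, -0.95, 0, 0, 0, 0]
    - [1, -0.27, -0.95, 0, 0, 0, 0]

```text
time_s: 11.83
tcp_pos: [620.3, -79.6, 183.4]
tcp_rot: [[-0.979, 0.205, -0.001], [0.205, 0.979, 0.0], [0.001, 0.0, -1.0]]
wrist_force: [0.3, 0.3, -0.6]
grip_width: 0.216
finger_force: 39.3
```

Call:
carry_out:
  series:
    - [1, 0, 0, 0.7, 0, 0, 0]
    - [1, 0, 0, 0.7, 0, 0, 0]
    - [1, 0, 0, 0.7, 0, 0, 0]
    - [1, 0, 0, 0, 0, 0, 0]
    - [1, 0, 0, 0, 0, 0, 0]

```text
time_s: 12.25
tcp_pos: [619.4, -78.2, 129.8]
tcp_rot: [[-0.979, 0.205, -0.004], [0.205, 0.979, 0.001], [0.004, -0.0, -1.0]]
wrist_force: [-1.0, 0.7, -0.9]
grip_width: 0.217
finger_force: 39.4
```

Call:
carry_out:
  series:
    - [1, 0, -0.02, 0.2, 0, 0, 0]
    - [1, 0, 0, 0.2, 0, 0, 0]
    - [1, 0, 0, 0.2, 0, 0, 0]
    - [1, 0, 0, 0.2, 0, 0, 0]
    - [1, 0, 0, 0, 0, 0, 0]

```text
time_s: 12.67
tcp_pos: [620.3, -78.7, 110.4]
tcp_rot: [[-0.979, 0.205, -0.001], [0.205, 0.979, 0.0], [0.001, 0.0, -1.0]]
wrist_force: [2.3, 0.5, -1.3]
grip_width: 0.22
finger_force: 39.3
```

Call:
carry_out:
  series:
    - [1, 0, 0, 0.2, 0, 0, 0]
    - [1, 0, 0, 0.2, 0, 0, 0]
    - [1, 0, 0, 0, 0, 0, 0]

```text
time_s: 12.92
tcp_pos: [620.3, -78.7, 100.3]
tcp_rot: [[-0.979, 0.205, -0.001], [0.205, 0.979, 0.0], [0.001, 0.0, -1.0]]
wrist_force: [1.8, 0.3, -2.1]
grip_width: 0.216
finger_force: 39.2
```

Call:
carry_out:
  series:
    - [1, 0, 0, 0.2, 0, 0, 0]
    - [1, 0, 0, 0.2, 0, 0, 0]
    - [1, 0, 0, 0, 0, 0, 0]

```text
time_s: 13.17
tcp_pos: [620.4, -78.7, 90.3]
tcp_rot: [[-0.979, 0.205, -0.001], [0.205, 0.979, 0.001], [0.001, 0.0, -1.0]]
wrist_force: [1.8, 1.7, -2.7]
grip_width: 0.214
finger_force: 39.3
```

Call:
carry_out:
  series:
    - [0.5, 0, 0, 0, 0, 0, 0]
    - [0.5, 0, 0, 0, 0, 0, 0]
    - [0.5, 0, 0, 0, 0, 0, 0]
    - [0.5, 0, 0, 0, 0, 0, 0]
    - [0.5, 0, 0, 0, 0, 0, 0]

```text
time_s: 13.58
tcp_pos: [620.9, -79.0, 91.9]
tcp_rot: [[-0.979, 0.205, 0.0], [0.205, 0.979, -0.0], [-0.0, -0.0, -1.0]]
wrist_force: [0.0, 0.4, -0.6]
grip_width: 0.499
finger_force: 0.0
```

Call:
carry_out:
  series:
    - [0.5, 0, 0, -0.5, 0, 0, 0]
    - [0.5, 0, 0, -1, 0, 0, 0]
    - [0.5, 0, 0, -1, 0, 0, 0]
    - [0.5, 0, 0, -1, 0, 0, 0]
    - [0.5, 0, 0, -1, 0, 0, 0]

```text
time_s: 14.0
tcp_pos: [620.7, -79.0, 206.5]
tcp_rot: [[-0.979, 0.205, 0.001], [0.205, 0.979, -0.0], [-0.001, -0.0, -1.0]]
wrist_force: [1.4, 0.2, -0.0]
grip_width: 0.501
finger_force: 0.0
```

```bash
python3 - <<'E'
from h import *
s=sense();p,d=vision.get_image("wrist");cv2.imwrite("pics/w4.png",p)
print(top("wrist",s,d,(290,360,100,200),84,97,90));print(top("wrist",s,d,(300,360,200,290),84,97,90))
E
```

```text
(array([560.8, -67.8,  90. ]), (30.560020446777344, 31.8349666595459), (322.8229675292969, 156.60069274902344))
(array([619. , -79.7,  90. ]), (28.65706443786621, 29.318958282470703), (323.20440673828125, 248.4772491455078))
```

Call:
carry_out:
  series:
    - [0, 0.77, -0.9, 0, 0, 0, 0]
    - [0, 0.77, -0.9, 0, 0, 0, 0]
    - [0, 0.77, -0.9, 0, 0, 0, 0]
    - [0, 0.77, -0.9, 0, 0, 0, 0]
    - [0, 0.77, -0.9, 0, 0, 0, 0]

```text
time_s: 14.47
tcp_pos: [502.5, -170.0, 205.0]
tcp_rot: [[-0.979, 0.205, 0.001], [0.205, 0.979, -0.001], [-0.001, -0.0, -1.0]]
wrist_force: [-0.4, -1.3, 0.4]
grip_width: 0.997
finger_force: 0.0
```

Call:
carry_out:
  series:
    - [0, 0.77, -0.9, 0, 0, 0, 0]
    - [0, 0.77, -0.9, 0, 0, 0, 0]
    - [0, 0, 0, 0, 0, 0, 0]
    - [0, 0, 0, 0, 0, 0, 0]
    - [0, 0, 0, 0, 0, 0, 0]

```text
time_s: 14.88
tcp_pos: [456.9, -205.5, 204.9]
tcp_rot: [[-0.979, 0.206, 0.001], [0.206, 0.979, -0.0], [-0.002, -0.0, -1.0]]
wrist_force: [0.1, 0.7, -0.9]
grip_width: 1.001
finger_force: 0.0
```

```bash
python3 - <<'E'
from h import *
s=sense();p,d=vision.get_image("wrist");cv2.imwrite("pics/w5.png",p)
print(s["tcp_pos"],s["q"])
P=[];uv=[]
m=np.zeros(d.shape,np.uint8)
for v in range(0,480):
    for u in range(100,560):
        b,g,r=map(int,p[v,u])
        if d[v,u]>0 and r>90 and r>2*g and r>2*b:
            o,q=ray("wrist",u,v,s);q=o+q*d[v,u]
            if 130<q[2]<146:m[v,u]=1;P.append(q)
c=max(cv2.findContours(m,0,1)[0],key=cv2.contourArea);e=cv2.fitEllipse(c)
print(len(P),np.mean(P,0),e,onz("wrist",*e[0],138,s))
E
```

```text
[ 456.93765817 -205.50464937  204.93454652] [-3.00979217e+01 -6.62217321e+00  1.04196063e+02  2.48136966e-02
  8.23437136e+01 -1.08213606e+02]
1176 [ 455.87437695 -208.5158976   136.26871992] ((319.2820129394531, 276.5649719238281), (37.229286193847656, 38.58613967895508), 160.27420043945312) [ 455.15982061 -208.35063684  138.        ]
```

View pics/w5.png

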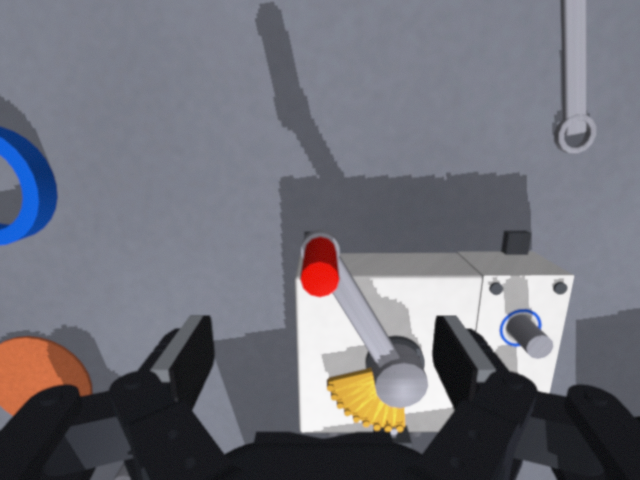

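Both tappets are seated. Here the knob top is at (319,277) and the pivot boss at (402,385). I'll refine the pivot from the pictures already saved.

```bash
python3 - <<'E'
from h import *
s=sense();p,d=vision.get_image("wrist")
T=np.load("top_d.npy")
for n,D,st,b in(("wrist",d,s,(350,450,330,430)),("top",T,None,(465,515,170,220))):
    x0,x1,y0,y1=b;P=[]
    for v in range(y0,y1):
        for u in range(x0,x1):
            if D[v,u]>0:
                o,r=ray(n,u,v,st);q=o+r*D[v,u]
                if 85<q[2]<110:P.append(q)
    P=np.array(P);k=P[(P[:,2]>88)];
    print(n,len(P),np.percentile(P[:,2],[5,25,50,75,95,100]).round(1))
    for lo in(88,90,92,94):
        k=P[P[:,2]>lo];
        if len(k)>8:(c,r)=cv2.minEnclosingCircle(k[:,:2].astype(np.float32));print(lo,len(k),np.round(k.mean(0),1),np.round(c,1),round(r,1))
    A=np.c_[2*P,np.ones(len(P))]
    k=P[P[:,2]>89];A=np.c_[2*k,np.ones(len(k))];x=np.linalg.lstsq(A,(k**2).sum(1),rcond=None)[0];print("sphere",x[:3].round(1))
E
```

```text
wrist 2364 [85.2 90.8 93.  94.5 95.4 96.9]
88 1977 [ 568.2 -171.5   93.2] [ 571.4 -171. ] 20.6
90 1877 [ 568.8 -171.5   93.4] [ 571.2 -171.5] 20.4
92 1453 [ 569.5 -171.3   94.1] [ 570.5 -170.9] 18.9
94 852 [ 570.7 -171.1   94.8] [ 570.1 -171.1] 15.8
sphere [ 571.2 -171.2   61.3]
top 486 [85.5 88.5 93.4 95.2 97.1 98.9]
88 367 [ 569.6 -168.3   94.1] [ 555.5 -174.3] 35.2
90 354 [ 570.1 -168.4   94.2] [ 571.3 -169.3] 20.0
92 302 [ 570.5 -168.7   94.8] [ 570.9 -169.4] 19.5
94 202 [ 570.1 -168.6   95.6] [ 569.7 -168.6] 19.0
sphere [ 570.2 -169.3   73.5]
```

Call:
carry_out:
  series:
    - [0, 0.02, -0.06, 0, 0, 0, -1]
    - [0, 0, 0, 0, 0, 0, -1]
    - [0, 0, 0, 0, 0, 0, -1]
    - [0, 0, 0, 0, 0, 0, -1]
    - [0, 0, 0, 0, 0, 0, -1]

```text
time_s: 15.4
tcp_pos: [456.5, -206.0, 204.0]
tcp_rot: [[-0.948, -0.318, -0.0], [-0.318, 0.948, 0.0], [0.0, 0.0, -1.0]]
wrist_force: [0.6, 0.1, -0.1]
grip_width: 1.0
finger_force: 0.0
```

Call:
carry_out:
  series:
    - [0, 0, 0, 0.4, 0, 0, 0]
    - [0, 0, 0, 0.4, 0, 0, 0]
    - [0, 0, 0, 0, 0, 0, 0]
    - [0, 0, 0, 0, 0, 0, 0]

```text
time_s: 15.73
tcp_pos: [455.0, -206.0, 182.4]
tcp_rot: [[-0.951, -0.31, -0.003], [-0.31, 0.951, 0.002], [0.002, 0.002, -1.0]]
wrist_force: [0.3, 0.2, -0.0]
grip_width: 1.002
finger_force: 0.0
```

Call:
carry_out:
  series:
    - [0, -0.02, -0.03, 0.7, 0, 0, 0]
    - [0, 0, 0, 0.7, 0, 0, 0]
    - [0, 0, 0, 0.7, 0, 0, 0]
    - [0, 0, 0, 0.7, 0, 0, 0]
    - [0, 0, 0, 0, 0, 0, 0]

```text
time_s: 16.15
tcp_pos: [454.3, -206.1, 110.4]
tcp_rot: [[-0.951, -0.31, -0.005], [-0.31, 0.951, 0.003], [0.004, 0.004, -1.0]]
wrist_force: [-1.2, 1.0, -0.1]
grip_width: 0.996
finger_force: 0.0
```

Call:
carry_out:
  series:
    - [1, 0, 0, 0, 0, 0, 0]
    - [1, 0, 0, 0, 0, 0, 0]
    - [1, 0, 0, 0, 0, 0, 0]
    - [1, 0, 0, 0, 0, 0, 0]
    - [1, 0, 0, 0, 0, 0, 0]

```text
time_s: 16.57
tcp_pos: [457.1, -207.7, 115.2]
tcp_rot: [[-0.95, -0.311, 0.002], [-0.311, 0.95, -0.001], [-0.001, -0.001, -1.0]]
wrist_force: [-0.5, -0.1, -0.4]
grip_width: 0.304
finger_force: 0.0
```

Call:
carry_out:
  series:
    - [1, 0, 0, 0, 0, 0, 0]
    - [1, 0, 0, 0, 0, 0, 0]
    - [1, 0, 0, 0, 0, 0, 0]
    - [1, 0, 0, 0, 0, 0, 0]
    - [1, 0, 0, 0, 0, 0, 0]

```text
time_s: 16.98
tcp_pos: [457.1, -208.2, 115.2]
tcp_rot: [[-0.95, -0.311, 0.002], [-0.311, 0.95, -0.002], [-0.001, -0.002, -1.0]]
wrist_force: [0.2, -3.3, 6.4]
grip_width: 0.246
finger_force: 39.4
```

Call:
carry_out:
  series:
    - [1, -0.01, -0.34, 0, 0, 0, 0]
    - [1, -0.04, -0.33, 0, 0, 0, 0]
    - [1, -0.06, -0.33, 0, 0, 0, 0]
    - [1, 0, 0, 0, 0, 0, 0]
    - [1, 0, 0, 0, 0, 0, 0]

```text
time_s: 17.4
tcp_pos: [466.0, -228.7, 114.5]
tcp_rot: [[-0.95, -0.312, -0.003], [-0.312, 0.95, 0.003], [0.002, 0.004, -1.0]]
wrist_force: [-8.6, 8.9, 15.1]
grip_width: 0.251
finger_force: 40.7
```

Call:
carry_out:
  series:
    - [1, -0.08, -0.33, 0, 0, 0, 0]
    - [1, -0.1, -0.32, 0, 0, 0, 0]
    - [1, -0.12, -0.31, 0, 0, 0, 0]
    - [1, 0, 0, 0, 0, 0, 0]
    - [1, 0, 0, 0, 0, 0, 0]

```text
time_s: 17.82
tcp_pos: [480.4, -249.6, 114.1]
tcp_rot: [[-0.95, -0.312, -0.003], [-0.312, 0.95, 0.003], [0.002, 0.003, -1.0]]
wrist_force: [-9.4, 5.2, 11.6]
grip_width: 0.249
finger_force: 40.3
```

Call:
carry_out:
  series:
    - [1, -0.15, -0.3, 0, 0, 0, 0]
    - [1, -0.17, -0.29, 0, 0, 0, 0]
    - [1, -0.09, -0.14, 0, 0, 0, 0]
    - [1, 0, 0, 0, 0, 0, 0]
    - [1, 0, 0, 0, 0, 0, 0]

```text
time_s: 18.23
tcp_pos: [495.6, -263.5, 113.8]
tcp_rot: [[-0.95, -0.312, -0.004], [-0.312, 0.95, 0.003], [0.003, 0.004, -1.0]]
wrist_force: [-7.2, 5.2, 9.9]
grip_width: 0.244
finger_force: 40.1
```

Call:
carry_out:
  series:
    - [1, -0.12, -0.16, 0, 0, 0, 0]
    - [1, -0.12, -0.16, 0, 0, 0, 0]
    - [1, -0.11, -0.15, 0, 0, 0, 0]
    - [1, 0, 0, 0, 0, 0, 0]
    - [1, 0, 0, 0, 0, 0, 0]

```text
time_s: 18.65
tcp_pos: [508.1, -272.5, 113.7]
tcp_rot: [[-0.95, -0.312, -0.002], [-0.312, 0.95, 0.002], [0.002, 0.002, -1.0]]
wrist_force: [-5.0, 2.1, 5.5]
grip_width: 0.246
finger_force: 39.7
```

Call:
carry_out:
  series:
    - [1, 0, 0, 0, 0, 0, 0]
    - [1, 0, 0, 0, 0, 0, 0]
    - [1, 0, 0, 0, 0, 0, 0]
    - [1, 0, 0, 0, 0, 0, 0]
    - [1, 0, 0, 0, 0, 0, 0]

```text
time_s: 19.07
tcp_pos: [508.1, -272.6, 113.7]
tcp_rot: [[-0.95, -0.312, -0.002], [-0.312, 0.95, 0.001], [0.001, 0.002, -1.0]]
wrist_force: [-4.3, 3.9, 4.8]
grip_width: 0.244
finger_force: 39.7
```

```bash
python3 - <<'E'
from h import *
s=sense();p,d=vision.get_image("top");q,D=vision.get_image("wrist")
cv2.imwrite("pics/end.png",np.hstack([cv2.resize(p[120:300,380:560],(400,400)),cv2.resize(q,(400,400))]))
r=np.array(s["tcp_pos"])[:2]-[570.5,-169.7];print(np.degrees(np.arctan2(*r[::-1]))%360-198.2,np.hypot(*r),s["time_s"],np.round(s["wrist_force"],1))
E
```

```text
40.57249015111296 120.30942246208004 19.0667 [-4.3  3.9  4.8]
```

View pics/end.png

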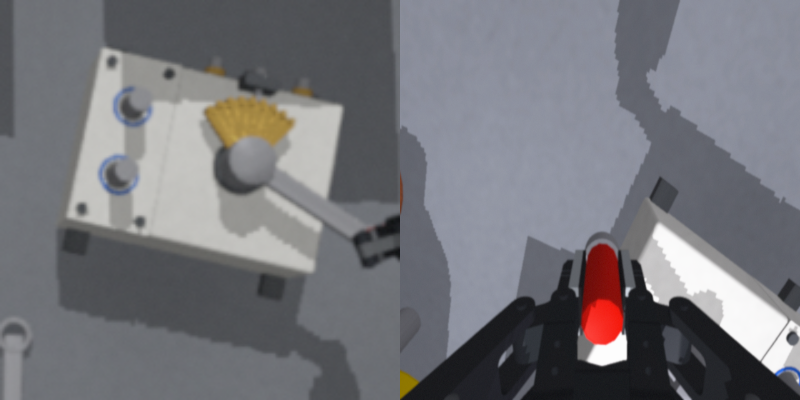

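The left half shows both tappets seated, at (138,105) and (125,172), and the lever swung round. The right half shows the knob at (602,300) held between the pads. The estimated lever angle is 0.71 rad, and the push of about 5.8 N matches the middle of the fourth notch.

```bash
python3 -c "
from station import job
print(job.job_done())"
```

```text
the job is handed in; nothing more can be done
None
```

I handed the job in at about 19 s of robot time: both tappets are seated in the bores and let go, and the lever is held by its knob in the fourth notch at an estimated 0.71 rad; no verdict was returned.

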